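# Stand the brass socket cover on edge and hold the torch on it

### The job

Take the brass socket cover off its sloping rest, stand it upright on its thin edge on the plywood block, and let go of it. Then draw the torch out of its sloping holder, turn it level, and finish while holding it raised with its lens about 10 cm in front of the middle of the cover's brass front, pointing squarely at that face so that it can be checked for scratches; do not put the torch down. Leave the tools and other loose things where they are.

Things in the scene. Friction and masses are not known exactly. Their poses are not given: they have to be found in the camera images.
- plate: Floor-socket cover, 100 x 100 x 14 mm, 0.2 to 0.45 kg: brass front with a square hatch, steel back. Origin at its centre; own x = normal out of the brass front, y and z along its edges. Starts leaning at 50 deg to the level in the rest, brass up, own z up the slope to the free upper edge (126 mm above the table), whose upper 46 mm can be pinched front to back, fingers pointing down the slope.
- rest: Fixed dark steel rest under the cover, base 120 x 100 mm: a 90 mm wide sloping plate behind the cover's lower half and a 6 mm lip under its lower edge. Origin on the table under the cover's centre (88 mm up). Own x is level and points downhill, to the cover's lower edge; z up. The cover lifts off straight up or along the slope.
- block: Fixed plywood block 140 x 140 mm, 50 mm high, sides along its own x and y. Origin at the centre of its underside.
- block_top (a point): Centre of the block's flat top, 50 mm above the table; axes as the block's, z up.
- torch: Round torch 150 mm long, 0.13 to 0.25 kg: aluminium barrel 26 mm thick, black tail band, dark head 36 mm thick and 34 mm long with the lens in its end. Own x = its axis, to the lens. Origin on the axis in the neck, 92 mm from the tail end, 24 mm behind the head. Starts in the holder 50 deg above level, lens up, origin 107 mm above the table; barrel free from 22 mm below the origin up to the head.
- torch_lens (a point): Centre of the torch's lens (58 mm ahead of the torch's origin along its own x).
- holder: Fixed grey plastic holder: square tube, 31 mm inside, 38 mm outside, 76 mm long, rising at 50 deg, open at its upper end, on a base reaching from 95 mm behind to 35 mm ahead of the origin, 70 mm wide. Origin on the table under the torch's neck. Own x is level, the way the torch leans; z up. 70 mm of the barrel sits loose inside and is drawn out along the torch's axis.
- screwdriver: Bystander: screwdriver with black handle, 200 mm long, lying on the table; leave it.
- pliers: Bystander: pliers with black grips, 160 mm long, lying; leave them.
- tape: Bystander: white roll of tape, 80 mm in diameter, 20 mm high; leave it.
- spare_plate: Bystander: smaller blank brass plate 70 x 70 x 8 mm lying flat; leave it.
- pencil: Bystander: flat wooden carpenter's pencil 150 mm long, 8 mm high, lying; leave it.
- screw_tray: Bystander: small open black tray 90 x 70 x 25 mm; leave it.
Not all that is in view belongs to the job. Leave any pink look-alike of the plate alone. What is shaped like the rest but red is not meant.

How it is judged:
On the way, in this order (a step that is already met when the one before it is completed fails the run):
1. the cover stands upright on its thin edge on the block, let go and at rest (angle between plate's own x axis and vertical between 1.484 and 1.658 rad and z of plate in the frame of block_top between 0.044 and 0.056 m and horizontal distance between plate and block_top below 0.09 m and contact force between the fingers and plate below 0.1 N and linear speed of plate below 0.02 m/s and contact force between plate and block above 0.5 N), for 0.3 s.
2. the torch is drawn out of the holder and raised (z of torch in the frame of holder above 0.14 m and contact force between torch and holder below 0.1 N and contact force between the fingers and torch above 1 N), for 0.1 s.
At the end, for the whole second after the job is handed in: Cover on its thin edge on the block (upright within 5 deg), released, at rest. Torch held still, touching nothing but the fingers, level within 14 deg, square to the brass front within 17 deg, lens 50 to 160 mm before it and within 35 mm of its centre line each way (all of step 1 and angle between torch's own x axis and vertical between 1.32 and 1.82 rad and x of torch_lens in the frame of plate between 0.05 and 0.16 m and y of torch_lens in the frame of plate between -0.035 and 0.035 m and z of torch_lens in the frame of plate between -0.035 and 0.035 m and angle between the x axis of torch and the x axis of plate, either way round below 0.3 rad and x of plate in the frame of torch above 0.08 m and height (world z) of torch above 0.07 m and contact force between the fingers and torch above 1 N and linear speed of torch below 0.03 m/s and contact force between torch and holder below 0.1 N and contact force between torch and block below 0.1 N and contact force between torch and plate below 0.1 N and contact force between torch and rest below 0.1 N); the arm keeps its last pose, push and grip.
It fails at once if a tool or other loose thing was moved by more than 4 cm (distance of any of screwdriver, pliers, tape, spare_plate, pencil, screw_tray from where it was at the start of the episode above 0.04 m).
It also fails if it takes over 54 s, if anything falls off the work surface, if the arm or the gripper's body presses on something with over 40 N, if the wrist force passes 120 N, or if a joint passes its speed limit or range.

### The arm

A 7-joint arm with a two-finger parallel gripper is mounted at the origin on the work surface. World frame = base frame: x ahead of the robot, y to its left, z up, the work surface at z = 0. Lengths are in m, angles in rad, forces in N, time in s.
With the tool pointing down it reaches from about 0.4 to 0.85 m from the base axis. Payload 6.9 kg.
Tool frame: the origin (TCP) lies midway between the tips of the shut fingers; the grasp point (between the pads) lies behind it (ctrl.pinch_z is the z of the grasp point in the tool frame, in m); z points along the fingers, y is the line along which they close (so a half turn about z gives the same grasp; the last joint's range is limited). The gripper opens to 85 mm and grips with 20 to 120 N. Pads are 22 mm wide; open, the fingers measure 114 mm over their backs; the gripper's body (76 mm by 85 mm) begins 54 mm behind the grasp point. The pads swing forward as they close: fully open they stand 13 mm farther back than shut.
Start: joints at [1.317, 0.507, -0.238, 1.5, 0.126, 1.149, -0.155], TCP at [0.22, -0.585, 0.231] pointing down, gripper open.
Joint ranges: [-3.08, 3.08], [-0.24, 2.05], [-1.43, 1.35], [0, 2.5], [-1.52, 4.66], [0.17, 1.96], [-2.89, 2.89]. Speed limits (rad/s): [2.39, 2.39, 3.14, 3.14, 3.14, 3.14, 3.14].

### API

Orientations are given as a unit quaternion [w, x, y, z].
In Python, from station import ctrl, get_state, vision, ticket, models gives the robot as it stands. Calls block until the motion is done:
- ctrl.movep(position, orientation): joint-space move of the TCP to a pose.
- ctrl.movel(position, frame=None, max_speed=0.15): straight line of the TCP; frame=None keeps the orientation; max_speed is the mean speed in m/s.
- ctrl.set_joints(angles): joint-space move.
- ctrl.ungrasp() and ctrl.close_gripper(force=None): open the fingers fully, or close them until they stop; force is the grip in N (None keeps the last).
- ctrl.pause(seconds).
- ctrl.ik(position, orientation): joint angles nearest the present ones, or None.
- get_state(): the state.
- vision.grab_frame(name): name is "scene" or "top"; returns (picture, depth): 480x640x3 uint8, blue, green, red; 480x640 float32, m along the optical axis (not along the pixel's ray), 0 where there is no reading.
- vision.camera_info(name): a dict with "mtx" (3x3 intrinsics, pixels), "dist_coeffs" ([k1, k2, p1, p2, k3] as OpenCV has them; the pictures are not rectified), "R" (3x3) and "t" (3): a world point X has camera coordinates R X + t. Camera axes: x right, y down, z forward; pixel columns grow to the right and rows downward; lengths in m; the calibration is good to about 2 mm. A picture is of the moment at which its call begins. camera_info takes no time and is no camera call.
A pose or a line that the arm cannot do raises ctrl.Unreachable and nothing moves.
- ticket.close_job(): hands the job in; it is judged then, once.
Trained networks look in the newest picture that a camera, given by its name, has taken for a name from the list of things; names that differ only in an ending like _2 or _b are one class to them, and where a whole thing is asked for, a point or a joint stands for the part that bears it (a point fixed in the world has none). Each returns a list of dicts, best first, with "p" (0 to 1); they miss things now and then, are a little off and sometimes report something else, mostly with a low value. They report only what shows in the picture. A call takes as long as a camera call. They do not tell look-alikes from the thing itself.
- models.recognise(camera, target): "point" ([column, row] in pixels, amid what is visible of it).
- models.masks_of(camera, target): "mask" (480x640 bool, what is visible of it) and "point" ([column, row] in pixels, amid what is visible of it).
The state is a dict: "time": time; "qpos": joint angles; "qd": joint speeds; "tau": joint torques, N m; "tcp_pos": TCP position; "eef_rot": TCP orientation; "contact_force": force on the tool from outside, world axes, zero at the start; "wrist_torque": the same for the moment, N m; "width": finger opening in m; "gripper_force": force on a finger pad.
Only numpy, scipy, OpenCV 4.12 (cv2) and the standard library are available. Lean on these libraries where they do the work, as an engineer would, in place of code of your own. Each camera call takes 0.05 s, during which the arm holds its last target. There are 200 camera calls.

## Working session

There is one attempt and no reset: what is moved stays moved. The work goes in short steps, each a Python script; the robot and the scene stay as the last script left them, time stands still between calls to the robot, and variables do not carry over. Pictures are saved under pics/ and viewed, at most 10 in all, crops included, and the job is handed in when it is done.

```bash
mkdir -p pics; ls; cat > h.py <<'E'
import numpy as np, cv2
from station import ctrl, get_state, vision, ticket, models
from scipy.spatial.transform import Rotation as Ro
def cloud(cam, depth):
    """world point per pixel (480x640x3), nan where no depth"""
    I=vision.camera_info(cam); K=np.array(I["mtx"]); d=np.array(I["dist_coeffs"],float)
    R=np.array(I["R"]); t=np.array(I["t"]).ravel()
    v,u=np.mgrid[:480,:640]
    n=cv2.undistortPoints(np.stack([u,v],-1).reshape(-1,1,2).astype(np.float64),K,d).reshape(480,640,2)
    P=np.concatenate([n,np.ones((480,640,1))],-1)*depth[...,None]
    W=(P-t)@R
    W[depth<=0]=np.nan
    return W
def q(M):
    x=Ro.from_matrix(M).as_quat(); return [x[3],x[0],x[1],x[2]]
def frame(z,y):
    z=np.array(z,float);z/=np.linalg.norm(z);y=np.array(y,float);y-=z*(y@z);y/=np.linalg.norm(y)
    return np.stack([np.cross(y,z),y,z],1)
E
python3 - <<'E'
from h import *
s=get_state(); print(s["time"],s["tcp_pos"],s["eef_rot"],ctrl.pinch_z,s["width"])
for c in ["scene","top"]:
    im,d=vision.grab_frame(c); cv2.imwrite(f"pics/{c}0.png",im); W=cloud(c,d); np.save(f"{c}0.npy",W)
    I=vision.camera_info(c); print(c,-np.array(I["R"]).T@np.array(I["t"]).ravel())
    for n in ["plate","rest","block","torch","holder"]:
        for r in models.masks_of(c,n)[:3]:
            m=r["mask"]; p=W[m]; p=p[~np.isnan(p[:,0])]
            print(c,n,round(r["p"],2),np.round(r["point"]),m.sum(),np.round(np.median(p,0),3) if len(p) else None, np.round(np.percentile(p,[2,98],axis=0),3).tolist() if len(p) else None)
            np.save(f"m_{c}_{n}_{int(r['point'][0])}.npy",m)
E
```

```text
pics
0.0 [ 0.21978785 -0.58450952  0.23043258] [-8.99700733e-04  9.83858306e-01  1.78946888e-01 -1.88675873e-04] -0.0187 0.08543306781600869
scene [ 1.02029402 -0.41428149  1.06806473]
scene plate 0.64 [222. 316.] 2691 [ 0.55  -0.272  0.097] [[0.51, -0.32, 0.054], [0.586, -0.221, 0.131]]
scene plate 0.56 [161. 385.] 2651 [ 0.558 -0.438  0.015] [[0.502, -0.489, 0.002], [0.611, -0.384, 0.019]]
scene rest 0.8 [134. 289.] 2473 [ 0.355 -0.369  0.051] [[0.302, -0.421, 0.003], [0.395, -0.317, 0.086]]
scene rest 0.7 [438. 170.] 432 [0.6   0.275 0.143] [[0.547, 0.263, 0.083], [0.624, 0.293, 0.161]]
scene rest 0.62 [236. 346.] 1310 [ 0.589 -0.287  0.007] [[0.504, -0.33, 0.003], [0.611, -0.224, 0.062]]
scene block 0.88 [354. 255.] 4489 [0.597 0.029 0.05 ] [[0.523, -0.036, 0.008], [0.664, 0.108, 0.054]]
scene block 0.23 [237. 345.] 1328 [ 0.589 -0.286  0.007] [[0.503, -0.33, 0.002], [0.612, -0.224, 0.061]]
scene torch 0.9 [440. 169.] 372 [0.6   0.274 0.144] [[0.553, 0.263, 0.093], [0.622, 0.29, 0.161]]
scene holder 0.62 [420. 184.] 1552 [0.555 0.276 0.011] [[0.481, 0.25, 0.002], [0.609, 0.317, 0.102]]
top [ 0.49827978 -0.02325061  1.30161105]
top plate 0.89 [444. 250.] 1762 [ 0.546 -0.267  0.101] [[0.51, -0.315, 0.056], [0.586, -0.219, 0.13]]
top plate 0.73 [512. 243.] 2264 [ 0.554 -0.433  0.014] [[0.5, -0.487, 0.005], [0.607, -0.38, 0.02]]
top rest 0.97 [485. 344.] 2807 [ 0.343 -0.361  0.045] [[0.275, -0.419, 0.001], [0.394, -0.314, 0.085]]
top rest 0.69 [436. 268.] 956 [ 0.533 -0.265  0.007] [[0.487, -0.326, 0.0], [0.612, -0.221, 0.06]]
top rest 0.46 [249. 159.] 613 [0.75  0.139 0.022] [[0.729, 0.084, 0.012], [0.769, 0.262, 0.03]]
top block 0.73 [292. 231.] 4192 [0.588 0.043 0.05 ] [[0.519, -0.024, 0.045], [0.657, 0.111, 0.055]]
top torch 0.59 [170. 224.] 613 [0.595 0.281 0.145] [[0.554, 0.265, 0.092], [0.627, 0.298, 0.161]]
top holder 0.63 [184. 257.] 1698 [0.536 0.279 0.011] [[0.483, 0.253, 0.002], [0.606, 0.33, 0.102]]
```

View pics/scene0.png

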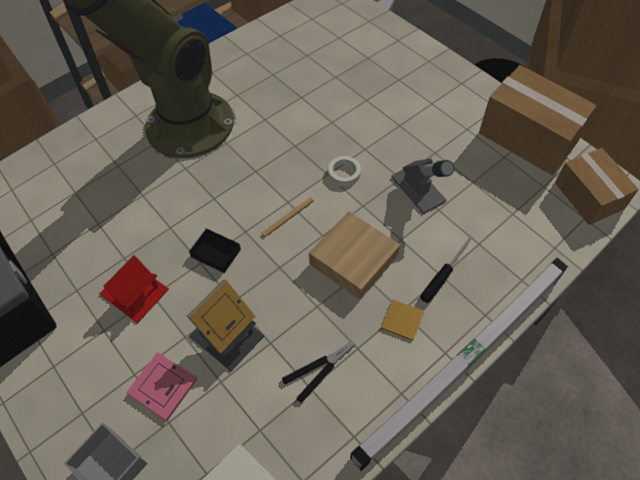

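View pics/top0.png

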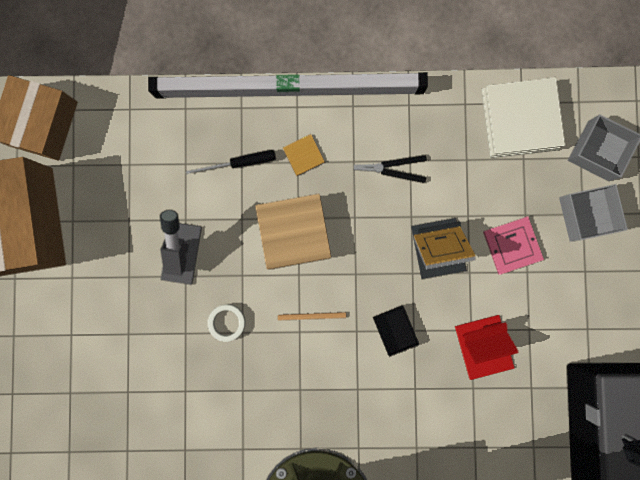

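```bash
python3 - <<'E'
from h import *
import glob
def fit(W,m,lo=0.03):
    m=cv2.erode(m.astype(np.uint8),np.ones((3,3)))>0
    p=W[m]; p=p[~np.isnan(p[:,0])]; p=p[p[:,2]>lo]
    return p
for c,f in [("scene","222"),("top","444")]:
    W=np.load(f"{c}0.npy"); p=fit(W,np.load(f"m_{c}_plate_{f}.npy"))
    for _ in range(4):
        c0=np.median(p,0) if _==0 else p.mean(0); n=np.linalg.svd(p-c0)[2][2]; n*=np.sign(n[2]); p=p[abs((p-c0)@n)<0.006]
    h=np.array([n[0],n[1],0]);h/=np.linalg.norm(h); y=np.cross([0,0,1],h); z=np.cross(n,y)
    e=[(lambda a:(np.percentile(a,[1,99]).round(3)))((p-c0)@a) for a in (y,z)]
    ctr=c0+y*np.mean(e[0])+z*np.mean(e[1])-n*0.007
    print(c,"plate n",n.round(3),"tilt",np.degrees(np.arccos(n[2])).round(1),"yaw",np.degrees(np.arctan2(n[1],n[0])).round(1),"ext",e,"ctr",ctr.round(4),len(p))
for c,f in [("scene","440"),("top","170")]:
    W=np.load(f"{c}0.npy"); p=fit(W,np.load(f"m_{c}_torch_{f}.npy"),.06)
    # fit cylinder-ish: direct axis fit of yaw & offset, 50deg
    from scipy.optimize import least_squares
    e=np.radians(50)
    def res(x):
        a=np.array([np.cos(e)*np.cos(x[2]),np.cos(e)*np.sin(x[2]),np.sin(e)]); o=np.array([x[0],x[1],.107])
        d=p-o; s=d@a; r=np.linalg.norm(d-np.outer(s,a),axis=1)
        R=np.where(s>.024,.018,.013); capd=abs(s-.058)
        return np.minimum(abs(r-R),np.where(r<.018,capd,1))
    best=min((least_squares(res,[.575,.278,y0],loss="soft_l1",f_scale=.003) for y0 in (-.6,-.2,.2,.6)),key=lambda r:r.cost)
    print(c,"torch",best.x.round(4),"yaw",np.degrees(best.x[2]).round(1),"rms",np.sqrt(np.mean(best.fun**2)),len(p))
for c in ["scene","top"]:
    W=np.load(f"{c}0.npy"); m=np.load(glob.glob(f"m_{c}_block_{'354' if c=='scene' else '292'}.npy")[0])
    p=fit(W,m); p=p[abs(p[:,2]-.05)<.012]
    print(c,"block",cv2.minAreaRect(p[:,:2].astype(np.float32)),np.median(p[:,2]))
for c,f in [("top","184"),("scene","420")]:
    W=np.load(f"{c}0.npy");p=fit(W,np.load(f"m_{c}_holder_{f}.npy"),-.01);b=p[p[:,2]<.02]
    print(c,"holder base",cv2.minAreaRect(b[:,:2].astype(np.float32)))
E
```

```text
scene plate n [0.751 0.133 0.647] tilt 49.7 yaw 10.1 ext [array([-0.047,  0.049]), array([-0.05 ,  0.046])] ctr [ 0.5465 -0.2713  0.0905] 2375
top plate n [0.748 0.13  0.651] tilt 49.4 yaw 9.9 ext [array([-0.046,  0.047]), array([-0.053,  0.044])] ctr [ 0.546  -0.2664  0.0904] 1484Traceback (most recent call last):
  File "<stdin>", line 16, in <module>
    fid = stack.enter_context(open(os.fspath(file), "rb"))
                              ~~~~^^^^^^^^^^^^^^^^^^^^^^^
FileNotFoundError: [Errno 2] No such file or directory: 'm_scene_torch_440.npy'
```

The scene view shows the brass cover on its dark rest at (222,316), the block at (354,255) and the torch in its holder at (430,180). The pink plate at (162,386) and red rest at (134,289) are decoys. The top view agrees: cover (444,245), block (292,231), torch (170,224).

```bash
python3 - <<'E'
from h import *
import glob
from scipy.optimize import least_squares
def pts(c,n,i,lo):
    W=np.load(f"{c}0.npy"); m=cv2.erode(np.load(glob.glob(f"m_{c}_{n}_{i}*.npy")[0]).astype(np.uint8),np.ones((3,3)))>0
    p=W[m]; p=p[~np.isnan(p[:,0])]; return p[p[:,2]>lo]
e=np.radians(50)
for c,f in [("scene","4"),("top","1")]:
    p=pts(c,"torch",f,.06)
    def res(x):
        a=np.array([np.cos(e)*np.cos(x[2]),np.cos(e)*np.sin(x[2]),np.sin(e)]); o=np.array([x[0],x[1],.107])
        d=p-o; s=d@a; r=np.linalg.norm(d-np.outer(s,a),axis=1)
        return np.minimum(abs(r-np.where(s>.024,.018,.013)),np.where(r<.018,abs(s-.058),1))
    b=min((least_squares(res,[.575,.278,y0],loss="soft_l1",f_scale=.003) for y0 in (-.6,-.2,.2,.6)),key=lambda r:r.cost)
    print(c,"torch",b.x.round(4),"yaw",np.degrees(b.x[2]).round(1),"rms",np.sqrt(np.mean(b.fun**2)),len(p))
for c,f in [("scene","3"),("top","2")]:
    p=pts(c,"block",f,.03); p=p[abs(p[:,2]-.05)<.012]
    print(c,"block",cv2.minAreaRect(p[:,:2].astype(np.float32)),np.median(p[:,2]))
for c,f in [("top","1"),("scene","4")]:
    p=pts(c,"holder",f,-.01);b=p[p[:,2]<.02]
    print(c,"holder base",cv2.minAreaRect(b[:,:2].astype(np.float32)))
for c in ("scene","top"):
    W=np.load(f"{c}0.npy")
    for n in ("tape","spare_plate","pencil","screw_tray","screwdriver","pliers"): pass
E
```

```text
scene torch [ 0.576   0.2868 -0.1631] yaw -9.3 rms 0.0014462547850955599 277
top torch [ 0.5789  0.2865 -0.1725] yaw -9.9 rms 0.0015072229014631217 489
scene block ((0.5907769203186035, 0.0385342612862587), (0.13740871846675873, 0.13976752758026123), 8.201701164245605) 0.05007482656050186
top block ((0.5882620215415955, 0.04232202097773552), (0.13459140062332153, 0.13479943573474884), 10.012504577636719) 0.049913955590316826
top holder base ((0.546241819858551, 0.2912677228450775), (0.07009609788656235, 0.12482764571905136), 80.67578887939453)
scene holder base ((0.544975996017456, 0.28847670555114746), (0.0700383335351944, 0.12979188561439514), 81.92318725585938)
```

```bash
cat >> h.py <<'E'
c50,s50=np.cos(np.radians(50)),np.sin(np.radians(50))
def hd(deg): return np.array([np.cos(np.radians(deg)),np.sin(np.radians(deg)),0.])
UP=np.array([0,0,1.])
PL=np.array([.548,-.2688,.088]); PY=10.0
TO=np.array([.5775,.2866,.107]); TY=-9.6
BL=np.array([.5895,.0405,.05])
def tcp(g,R): return np.array(g)-R[:,2]*ctrl.pinch_z
def plate_grasp(sg,back=0,up=.030):
    n=s50*hd(PY)+c50*UP; z=-c50*hd(PY)+s50*UP
    R=frame(-z,sg*n); return tcp(PL+z*(up+back),R),R
def plate_place(sg,yaw,ctr,h=0,up=.030):
    R=frame(-UP,sg*hd(yaw)); return tcp(np.array(ctr)+UP*(.05+up+h),R),R
def torch_grasp(sg,back=0,along=0.001):
    a=c50*hd(TY)+s50*UP; z=s50*hd(TY)-c50*UP
    R=frame(z,sg*np.cross(UP,hd(TY))); return tcp(TO+a*along-z*back,R),R
def torch_hold(sg,yaw,org):
    """yaw = heading of the torch axis, level, origin at org"""
    R=frame(-UP,sg*np.cross(UP,hd(yaw))); return tcp(np.array(org)+.001*hd(yaw),R),R
E
python3 - <<'E'
from h import *
def show(l,P):
    j=ctrl.ik(list(P[0]),q(P[1])); print(l,None if j is None else np.round(j,2),np.round(P[0],3))
for sg in (1,-1):
    show(f"pg {sg}",plate_grasp(sg)); show(f"pre {sg}",plate_grasp(sg,.1))
    for y in (45,90,120,135,150,180): show(f"place {sg} {y}",plate_place(sg,y,BL,.05))
    show(f"tg {sg}",torch_grasp(sg)); show(f"tpre {sg}",torch_grasp(sg,.1))
    for y in (45,120,135,150,180):
        o=BL+hd(y)*.165; o[2]=.1; show(f"hold {sg} {y}",torch_hold(sg,y+180,o))
print(get_state()["time"])
E
```

```text
pg 1 [ 1.45  0.88 -1.22  2.22  1.79  0.33 -0.89] [ 0.541 -0.27   0.097]
pre 1 [ 1.43  0.48 -0.82  2.23 -1.02  0.23  1.88] [ 0.478 -0.281  0.173]
place 1 45 [ 0.44  0.66 -0.94  1.69  0.58  1.1   0.11] [0.59  0.04  0.161]
place 1 90 [ 0.5   0.7  -1.06  1.69  0.67  1.16  0.82] [0.59  0.04  0.161]
place 1 120 [ 0.56  0.78 -1.23  1.69  0.77  1.25  1.25] [0.59  0.04  0.161]
place 1 135 [ 0.56  0.78 -1.23  1.69  0.77  1.25  1.51] [0.59  0.04  0.161]
place 1 150 [ 0.56  0.78 -1.23  1.69  0.77  1.25  1.77] [0.59  0.04  0.161]
place 1 180 [-0.72  0.78  1.15  1.7  -0.77  1.18 -2.5 ] [0.59  0.04  0.161]
tg 1 [-0.32  0.81 -0.83  2.2   1.83  1.3  -1.02] [0.592 0.284 0.096]
tpre 1 [-0.26  0.81 -1.23  2.25  1.63  1.6  -0.99] [0.517 0.297 0.16 ]
hold 1 45 [ 0.02  0.82 -0.53  1.38  0.44  1.05 -1.38] [0.705 0.156 0.081]
hold 1 120 [ 0.13  0.66 -0.82  1.91  0.64  0.85 -0.51] [0.508 0.183 0.081]
hold 1 135 [ 0.16  0.61 -0.81  2.02  0.63  0.78 -0.24] [0.474 0.156 0.081]
hold 1 150 [ 0.2   0.55 -0.77  2.1   0.59  0.71  0.09] [0.447 0.122 0.081]
hold 1 180 [ 0.43  0.53 -0.85  2.19  0.64  0.69  0.71] [0.426 
[... 444 characters left out ...]
] [0.59  0.04  0.161]
place -1 150 [ 0.3   0.58 -0.66  1.69  0.4   1.01 -1.02] [0.59  0.04  0.161]
place -1 180 [ 0.37  0.61 -0.78  1.69  0.48  1.05 -0.57] [0.59  0.04  0.161]
tg -1 [-0.69  0.68 -0.24  2.2   1.86  0.9   1.97] [0.592 0.284 0.096]
tpre -1 [-0.84  0.52 -0.24  2.26  1.63  0.91  2.07] [0.517 0.297 0.16 ]
hold -1 45 [ 0.27  1.05 -1.23  1.38  0.99  1.38  1.4 ] [0.705 0.156 0.081]
hold -1 120 [-0.86  0.67  0.75  1.93 -0.63  0.8  -2.37] [0.508 0.183 0.081]
hold -1 135 [-0.74  0.56  0.55  2.03 -0.46  0.68 -2.24] [0.474 0.156 0.081]
hold -1 150 [-0.08  0.47 -0.35  2.11  0.28  0.6  -2.71] [0.447 0.122 0.081]
hold -1 180 [ 0.15  0.44 -0.42  2.19  0.34  0.57 -2.09] [0.426 0.041 0.081]
0.6
```

```bash
python3 - <<'E'
from h import *
def st(l): s=get_state(); print(l,round(s["time"],2),np.round(s["qpos"],2),np.round(s["tcp_pos"],4),"w",round(s["width"],4),"gf",round(s["gripper_force"],1),"F",np.round(s["contact_force"],1))
p,R=plate_grasp(-1,.1); ctrl.movep(list(p),q(R)); st("pre")
im,d=vision.grab_frame("scene"); cv2.imwrite("pics/pre.png",im[200:440,80:400])
p2,_=plate_grasp(-1,0); print(ctrl.ik(list(p2),q(R)))
E
```

```text
pre 2.07 [ 1.16  0.4  -0.43  2.23 -1.3   0.41 -0.97] [ 0.4779 -0.2821  0.1737] w 0.0853 gf 0.0 F [-0.9  0.1  0.5]
[ 1.45173545  0.87865262 -1.22027888  2.21945571  1.792371    0.32570822
  2.25221845]
```

View pics/pre.png

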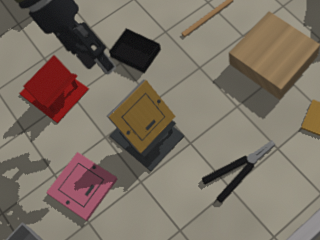

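```bash
python3 - <<'E'
from h import *
def st(l): s=get_state(); print(l,round(s["time"],2),np.round(s["qpos"],2),np.round(s["tcp_pos"],4),"w",round(s["width"],4),"gf",round(s["gripper_force"],1),"F",np.round(s["contact_force"],1))
for b in (.08,.06,.04,.02):
    p,R=plate_grasp(-1,b); print(b,np.round(ctrl.ik(list(p),q(R)),2))
p,R=plate_grasp(-1,0)
try:
    ctrl.movel(list(p),q(R),max_speed=.1); st("at")
except ctrl.Unreachable as e:
    print("unreach",e)
    n=s50*hd(PY)+c50*UP
    for be in (-40,-20,-10,10,20,40):
        Rb=Ro.from_rotvec(n*np.radians(be)).as_matrix()@R
        for sg in (1,-1):
            Rs=Rb@np.diag([sg,sg,1])
            z=-c50*hd(PY)+s50*UP; g=PL+.03*z
            for b in (.1,0):
                j=ctrl.ik(list(g-Rs[:,2]*(ctrl.pinch_z+b)),q(Rs)); print(be,sg,b,None if j is None else np.round(j,2))
E
```

```text
0.08 [ 1.16  0.45 -0.47  2.23 -1.39  0.36 -0.89]
0.06 [ 1.18  0.5  -0.54  2.23 -1.49  0.3  -0.79]
0.04 [ 1.52  0.79 -1.22  2.23  1.55  0.24  2.48]
0.02 [ 1.49  0.83 -1.22  2.23  1.69  0.28  2.34]
unreach the arm cannot follow that straight line within its joint ranges
-40 1 0.1 None
-40 1 0 None
-40 -1 0.1 None
-40 -1 0 None
-20 1 0.1 None
-20 1 0 [ 1.23  0.86 -1.23  2.43  2.27  0.9   1.55]
-20 -1 0.1 None
-20 -1 0 [ 1.23  0.86 -1.23  2.43  2.27  0.9  -1.59]
-10 1 0.1 [ 1.55  0.55 -1.22  2.38  2.18  0.26  1.71]
-10 1 0 [ 1.36  0.85 -1.22  2.33  2.19  0.57  1.75]
-10 -1 0.1 [ 1.55  0.55 -1.22  2.38  2.18  0.26 -1.43]
-10 -1 0 [ 1.36  0.85 -1.22  2.33  2.19  0.57 -1.39]
10 1 0.1 [ 1.17  0.49 -0.36  2.07 -0.97  0.65 -1.23]
10 1 0 [ 1.07  0.64 -0.41  2.1  -1.22  0.45 -1.02]
10 -1 0.1 [ 1.67  0.75 -1.23  2.06  0.16  0.41  0.79]
10 -1 0 [ 1.42  0.83 -1.03  2.09  0.23  0.19  0.72]
20 1 0.1 [ 1.2   0.59 -0.36  1.9  -0.78  0.87 -1.37]
20 1 0 [ 1.08  0.71 -0.38  1.96 -0.93  0.67 -1.25]
20 -1 0.1 [ 1.65  0.88 -1.23  1.89  0.1   0.67  0.91]
20 -1 0 [ 1.51  1.02 -1.23  1.95  0.41  0.48  0.61]
40 1 0.1 [ 1.16  0.83 -0.32  1.53 -0.63  1.31 -1.49]
40 1 0 [ 1.1   0.88 -0.39  1.67 -0.68  1.09 -1.45]
40 -1 0.1 [ 1.54  1.12 -1.23  1.53  0.08  1.15  0.98]
40 -1 0 [ 1.47  1.19 -1.23  1.67  0.16  0.93  0.91]
```

```bash
cat >> h.py <<'E'
BE=20; UPZ=.032
def platerot(n,z): n=np.array(n);z=np.array(z);return np.stack([n,np.cross(z,n),z],1)
RP0=platerot(s50*hd(PY)+c50*UP,-c50*hd(PY)+s50*UP)
# tool in plate axes
RT=RP0.T@(Ro.from_rotvec(RP0[:,0]*np.radians(BE)).as_matrix()@plate_grasp(-1)[1])
def pose(RP,ctr,back=0):
    R=RP@RT; g=np.array(ctr)+UPZ*RP[:,2]; return (g-R[:,2]*(ctrl.pinch_z+back)),R
def st(l): s=get_state(); print(l,round(s["time"],2),np.round(s["qpos"],2),np.round(s["tcp_pos"],4),"w",round(s["width"],4),"gf",round(s["gripper_force"],1),"F",np.round(s["contact_force"],1))
E
python3 - <<'E'
from h import *
p,R=pose(RP0,PL,.1); ctrl.movep(list(p),q(R)); st("pre")
p,R=pose(RP0,PL,0); ctrl.movel(list(p),q(R),max_speed=.1); st("at")
for y in (45,90,105,120,135,150,180):
    P,R=pose(platerot(hd(y),UP),BL+UP*.055); P2,_=pose(platerot(hd(y),UP),BL+UP*.055,.08)
    for X in (P,P2):
        j=ctrl.ik(list(X),q(R)); print(y,None if j is None else np.round(j,2))
im,d=vision.grab_frame("scene"); cv2.imwrite("pics/at.png",cv2.resize(im[230:400,120:340],None,fx=3,fy=3))
E
```

```text
pre 2.68 [ 1.2   0.59 -0.36  1.9  -0.78  0.87 -1.37] [ 0.4844 -0.309   0.1706] w 0.0853 gf 0.0 F [0.1 1.1 0.7]
at 3.83 [ 1.12  0.71 -0.43  1.96 -0.9   0.65 -1.28] [ 0.5376 -0.2647  0.0993] w 0.0853 gf 0.0 F [-0.3 -0.9  0.2]
45 [ 0.07  0.69 -0.07  1.53 -0.21  1.18 -2.24]
45 [ 0.11  0.65 -0.11  1.38 -0.18  1.37 -2.28]
90 [ 0.02  0.75 -0.21  1.42  0.09  1.33 -1.77]
90 [ 0.03  0.73 -0.24  1.24  0.1   1.54 -1.77]
105 [-0.    0.75 -0.25  1.43  0.19  1.34 -1.6 ]
105 [ 0.    0.73 -0.29  1.25  0.2   1.54 -1.6 ]
120 [-0.02  0.74 -0.29  1.45  0.29  1.33 -1.44]
120 [-0.02  0.72 -0.34  1.28  0.29  1.53 -1.43]
135 [-0.03  0.72 -0.33  1.5   0.39  1.3  -1.28]
135 [-0.04  0.69 -0.39  1.34  0.38  1.49 -1.26]
150 [-0.04  0.7  -0.38  1.56  0.48  1.25 -1.12]
150 [-0.04  0.66 -0.44  1.41  0.47  1.44 -1.1 ]
180 [-0.01  0.64 -0.48  1.71  0.68  1.11 -0.81]
180 [-0.01  0.58 -0.55  1.6   0.62  1.28 -0.77]
```

View pics/at.png

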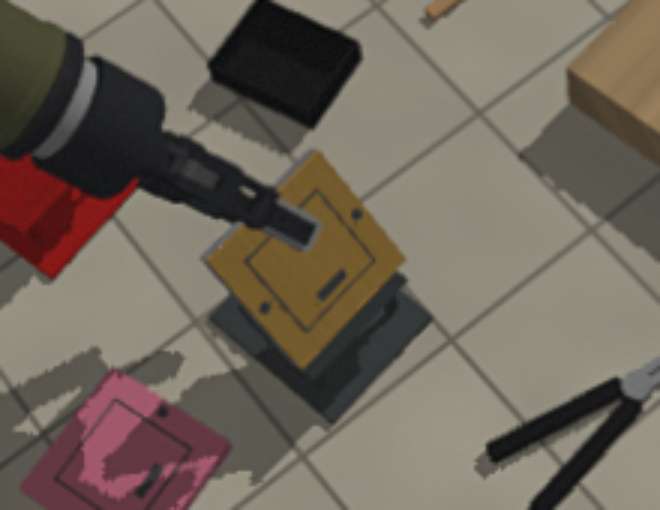

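```bash
python3 - <<'E'
from h import *
ctrl.close_gripper(60); st("closed")
p,R=pose(RP0,PL+RP0[:,2]*.11); ctrl.movel(list(p),q(R),max_speed=.12); st("lift")
RU=platerot(hd(135),UP)
p,R=pose(RU,BL+UP*.12); ctrl.movep(list(p),q(R)); st("over")
p,R=pose(RU,BL+UP*.065); ctrl.movel(list(p),q(R),max_speed=.1); ctrl.pause(.3); st("near")
for c in ("scene","top"):
    im,d=vision.grab_frame(c); W=cloud(c,d)
    cv2.imwrite(f"pics/near_{c}.png",cv2.resize(im[150:310,220:460],None,fx=3,fy=3))
    for r in models.masks_of(c,"plate")[:2]:
        p=W[cv2.erode(r["mask"].astype(np.uint8),np.ones((3,3)))>0]; p=p[~np.isnan(p[:,0])]; c0=np.median(p,0); p=p[np.linalg.norm(p-c0,axis=1)<.08]
        n=np.linalg.svd(p-p.mean(0))[2][2]; print(c,round(r["p"],2),r["point"],c0.round(3),n.round(3),np.percentile(p,[1,99],axis=0).round(3).tolist())
E
```

```text
closed 4.53 [ 1.12  0.71 -0.43  1.96 -0.9   0.65 -1.28] [ 0.538  -0.2642  0.0994] w 0.0132 gf 58.9 F [-0.6 -0.6  3.6]
lift 5.6 [ 1.22  0.54 -0.38  1.98 -0.81  0.85 -1.35] [ 0.4683 -0.276   0.1828] w 0.0131 gf 58.8 F [ 0.1 -0.4 -3.4]
over 6.96 [ 0.06  0.69 -0.51  1.42  0.45  1.46 -1.32] [0.5845 0.0337 0.1838] w 0.0132 gf 58.7 F [ 1.  -1.5 -3.6]
near 7.96 [ 0.06  0.74 -0.5   1.48  0.47  1.36 -1.36] [0.5852 0.0361 0.1299] w 0.0131 gf 58.6 F [ 0.2  0.8 -3.9]
scene 0.77 [348.8, 239.2] [0.582 0.025 0.111] [ 0.703 -0.711  0.031] [[0.558, 0.001, 0.07], [0.627, 0.068, 0.167]]
scene 0.69 [161.6, 387.6] [ 0.556 -0.438  0.015] [0.003 0.004 1.   ] [[0.502, -0.49, 0.01], [0.609, -0.385, 0.02]]
top 0.86 [513.5, 245.0] [ 0.554 -0.434  0.014] [ 0.002 -0.     1.   ] [[0.501, -0.487, 0.008], [0.609, -0.379, 0.02]]
```

View pics/near_scene.png

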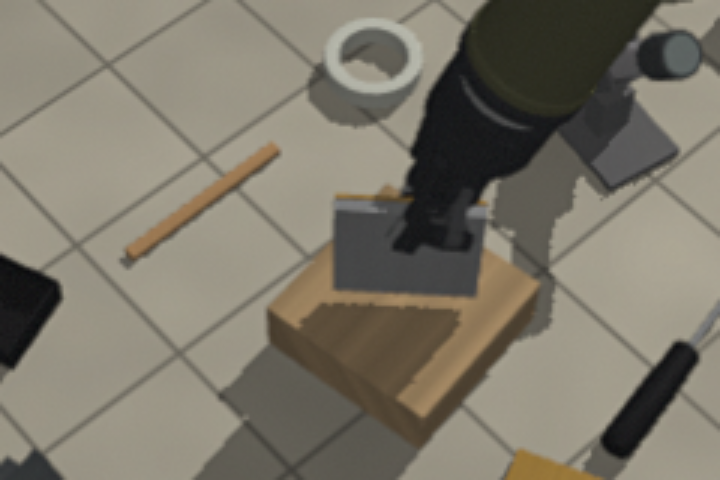

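The picture shows the cover upright over the block at about (410,250) in the crop, steel back toward the camera and about 15 mm above the top. I'm lowering it until it touches.

```bash
python3 - <<'E'
from h import *
RU=platerot(hd(135),UP)
h=.058; p,R=pose(RU,BL+UP*h); ctrl.movel(list(p),q(R),max_speed=.05); ctrl.pause(.15)
f0=get_state()["contact_force"][2]
while h>.045:
    h-=.001; p,R=pose(RU,BL+UP*h); ctrl.movel(list(p),q(R),max_speed=.02); ctrl.pause(.05)
    f=get_state()["contact_force"][2]
    if f-f0>5: break
print("h",h,f0,f); st("down")
ctrl.ungrasp(); ctrl.pause(.3); st("rel")
p,R=pose(RU,BL+UP*h,.10); ctrl.movel(list(p),q(R),max_speed=.12); st("back")
for c in ("scene","top"):
    im,d=vision.grab_frame(c); W=cloud(c,d)
    for r in models.masks_of(c,"plate")[:2]:
        p=W[cv2.erode(r["mask"].astype(np.uint8),np.ones((3,3)))>0]; p=p[~np.isnan(p[:,0])]; c0=np.median(p,0); p=p[np.linalg.norm(p-c0,axis=1)<.08]
        n=np.linalg.svd(p-p.mean(0))[2][2]; print(c,round(r["p"],2),np.round(r["point"]),c0.round(3),n.round(3),np.percentile(p,[1,99],axis=0).round(3).tolist())
    if c=="scene": cv2.imwrite("pics/rel.png",cv2.resize(im[130:310,220:480],None,fx=2.5,fy=2.5))
for sg in (1,-1):
    for b in (.1,.05,0):
        P=torch_grasp(sg,b); j=ctrl.ik(list(P[0]),q(P[1])); print("tg",sg,b,None if j is None else np.round(j,2))
E
```

```text
h 0.049999999999999996 -3.2948697601400725 5.229919452737182
down 11.0 [ 0.06  0.75 -0.5   1.5   0.48  1.34 -1.37] [0.5852 0.0362 0.1154] w 0.0131 gf 60.0 F [-1.5  1.5  5.2]
rel 11.99 [ 0.06  0.75 -0.5   1.5   0.48  1.33 -1.37] [0.585  0.036  0.1144] w 0.0855 gf 0.0 F [-0.2  0.4 -0. ]
back 12.97 [ 0.02  0.71 -0.51  1.3   0.44  1.56 -1.31] [0.6087 0.0598 0.2077] w 0.0857 gf 0.0 F [-1.6 -0.4  0.1]
scene 0.85 [354. 237.] [0.592 0.034 0.113] [-0.699  0.714 -0.028] [[0.56, 0.003, 0.056], [0.626, 0.066, 0.153]]
scene 0.69 [162. 387.] [ 0.557 -0.436  0.015] [ 0.005 -0.     1.   ] [[0.502, -0.489, 0.01], [0.608, -0.383, 0.02]]
top 0.67 [515. 244.] [ 0.554 -0.434  0.014] [ 0.001 -0.002 -1.   ] [[0.501, -0.488, 0.008], [0.609, -0.379, 0.02]]
top 0.51 [296. 229.] [0.587 0.035 0.15 ] [ 0.702 -0.712 -0.029] [[0.555, 0.004, 0.117], [0.591, 0.039, 0.155]]
tg 1 0.1 [-0.56  0.58 -0.66  2.26  1.62  1.15 -1.04]
tg 1 0.05 [-0.52  0.65 -0.6   2.24  1.73  1.12 -1.07]
tg 1 0 [-0.49  0.73 -0.56  2.2   1.84  1.1  -1.09]
tg -1 0.1 [-1.59  0.72  0.94  2.27  1.9   0.21  1.75]
tg -1 0.05 [-1.5   0.82  0.95  2.25  2.56  0.19  1.09]
tg -1 0 [-1.41  0.92  0.95  2.21  3.    0.24  0.65]
```

View pics/rel.png

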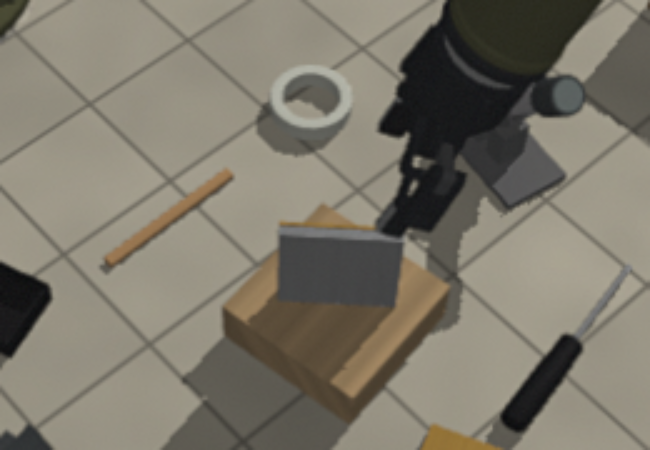

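The cover stands at (340,265) in the crop, released, and its measured normal is about 134.5°. Next is the torch.

```bash
python3 - <<'E'
from h import *
s=get_state(); p=np.array(s["tcp_pos"]); ctrl.movel(list(p+[-.01,.04,.07]),max_speed=.15); st("up")
p,R=torch_grasp(1,.14); ctrl.movep(list(p),q(R)); st("pre")
p,R=torch_grasp(1,0); ctrl.movel(list(p),q(R),max_speed=.1); ctrl.pause(.1); st("at")
for c in ("scene","top"):
    im,d=vision.grab_frame(c)
    cr=im[100:240,370:510] if c=="scene" else im[170:310,110:250]
    a=cv2.resize(cr,None,fx=2.8,fy=2.8); b=a if c=="scene" else np.hstack([b,a])
cv2.imwrite("pics/torch.png",b)
E
```

```text
up 13.86 [-0.04  0.67 -0.53  1.19  0.41  1.7  -1.33] [0.5988 0.0992 0.2771] w 0.0853 gf 0.0 F [-0.1 -1.3 -0.6]
pre 14.9 [-0.57  0.53 -0.72  2.26  1.53  1.19 -1.  ] [0.488  0.3008 0.1859] w 0.0854 gf 0.0 F [0.2 0.2 0.7]
at 16.55 [-0.45  0.74 -0.62  2.2   1.83  1.15 -1.08] [0.592  0.2845 0.0962] w 0.0856 gf 0.0 F [1.5 0.4 0.1]
```

View pics/torch.png

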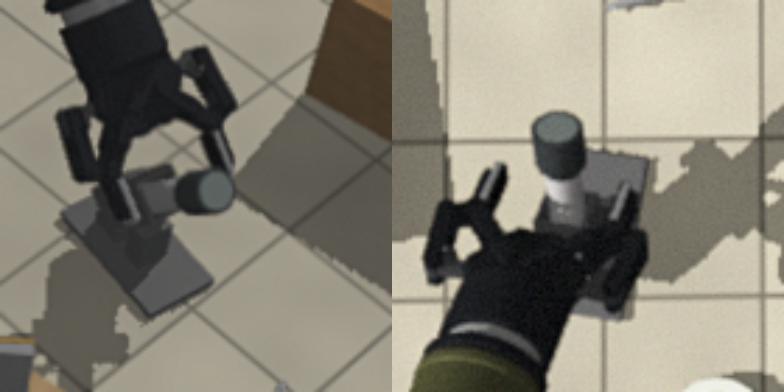

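Both views show the open fingers straddling the bare barrel between the tube and the head. I'll grip, draw the torch out and present it.

```bash
python3 - <<'E'
from h import *
ctrl.close_gripper(60); st("closed")
p,R=torch_grasp(1,0,.001+.115); ctrl.movel(list(p),q(R),max_speed=.1); ctrl.pause(.2); st("drawn")
PN=134.6; C=np.array([.588,.0395,.10])
o=C+hd(PN)*(.007+.1+.058+.05); o[2]=.20
p,R=torch_hold(1,PN+180,o); print(np.round(ctrl.ik(list(p),q(R)),2)); ctrl.movep(list(p),q(R)); st("high")
im,d=vision.grab_frame("scene"); cv2.imwrite("pics/high.png",im); W=cloud("scene",d)
for r in models.masks_of("scene","torch")[:2]:
    p=W[r["mask"]]; p=p[~np.isnan(p[:,0])]; print(round(r["p"],2),np.round(r["point"]),np.percentile(p,[2,50,98],axis=0).round(3).tolist())
E
```

```text
closed 17.23 [-0.45  0.74 -0.62  2.2   1.83  1.15 -1.08] [0.5922 0.284  0.0958] w 0.0244 gf 58.6 F [-0.5 -0.1  1.1]
drawn 18.73 [-0.32  0.61 -0.62  2.02  1.71  0.99 -0.73] [0.6648 0.272  0.1834] w 0.0243 gf 58.8 F [-0.3 -1.  -1.5]
[ 0.12  0.42 -0.83  1.94  0.38  0.94 -0.11]
high 19.94 [ 0.12  0.42 -0.82  1.95  0.38  0.94 -0.11] [0.4379 0.1914 0.1811] w 0.0247 gf 58.9 F [ 0.6  0.6 -1.6]
0.93 [360. 138.] [[0.413, 0.14, 0.187], [0.461, 0.164, 0.21], [0.486, 0.215, 0.218]]
0.55 [317. 367.] [[0.7, -0.248, 0.001], [0.73, -0.187, 0.012], [0.754, -0.101, 0.016]]
```

View pics/high.png

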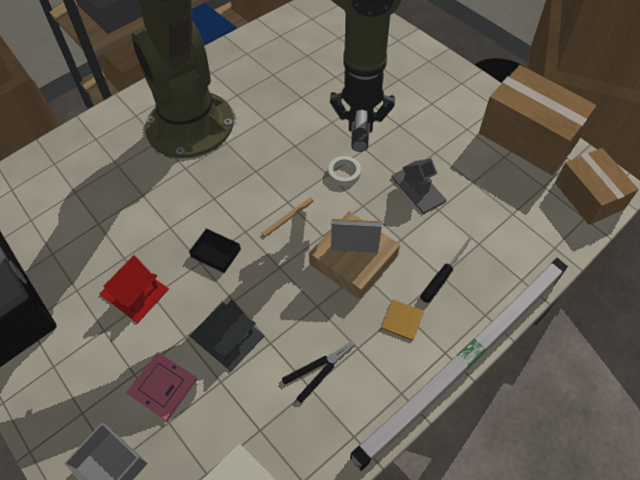

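The torch is held level at (360,135) and points at the cover (355,237). I'll lower it, move in, check with both cameras and hand in.

```bash
python3 - <<'E'
from h import *
PN=134.6; C=np.array([.588,.0395,.10])
for back in (.05,0):
    o=C+hd(PN)*(.165+back); p,R=torch_hold(1,PN+180,o); ctrl.movel(list(p),q(R),max_speed=.08)
ctrl.pause(.6); st("final")
e=[]
for c in ("scene","top"):
    im,d=vision.grab_frame(c); W=cloud(c,d)
    cr=im[110:310,250:450]; e.append(cv2.resize(cr if c=="scene" else im[150:350,170:370],None,fx=1.9,fy=1.9))
    for n in ("torch","plate"):
        r=models.masks_of(c,n)
        for r in r[:2]:
            p=W[r["mask"]]; p=p[~np.isnan(p[:,0])]; v=(p-C); f=np.c_[v@hd(PN),v@hd(PN+90),v[:,2]]
            print(c,n,round(r["p"],2),np.round(r["point"]),"plate-frame 2/50/98%",np.percentile(f,[2,50,98],axis=0).round(3).tolist())
cv2.imwrite("pics/final.png",np.hstack(e))
E
```

```text
final 22.82 [ 0.1   0.58 -0.71  2.02  0.55  0.74 -0.17] [0.4729 0.1563 0.0813] w 0.0242 gf 58.9 F [-0.6  0.4 -1.6]
scene torch 0.74 [358. 185.] plate-frame 2/50/98% [[0.104, -0.014, -0.013], [0.132, 0.002, 0.01], [0.19, 0.017, 0.019]]
scene torch 0.53 [403. 320.] plate-frame 2/50/98% [[-0.175, -0.144, -0.096], [-0.138, -0.107, -0.091], [-0.102, -0.071, -0.087]]
scene plate 0.76 [355. 235.] plate-frame 2/50/98% [[-0.01, -0.047, -0.047], [-0.007, -0.0, 0.015], [0.005, 0.046, 0.052]]
scene plate 0.62 [161. 384.] plate-frame 2/50/98% [[-0.371, 0.302, -0.096], [-0.317, 0.357, -0.085], [-0.26, 0.414, -0.08]]
top torch 0.71 [249. 273.] plate-frame 2/50/98% [[0.107, -0.017, -0.001], [0.122, 0.002, 0.013], [0.14, 0.017, 0.019]]
top torch 0.71 [177. 249.] plate-frame 2/50/98% [[0.148, -0.202, -0.097], [0.197, -0.149, -0.051], [0.271, -0.119, 0.002]]
top plate 0.71 [293. 230.] plate-frame 2/50/98% [[-0.006, -0.047, -0.021], [0.001, 0.005, 0.049], [0.008, 0.047, 0.054]]
top plate 0.66 [514. 244.] plate-frame 2/50/98% [[-0.369, 0.304, -0.093], [-0.313, 0.356, -0.086], [-0.256, 0.412, -0.081]]
```

View pics/final.png

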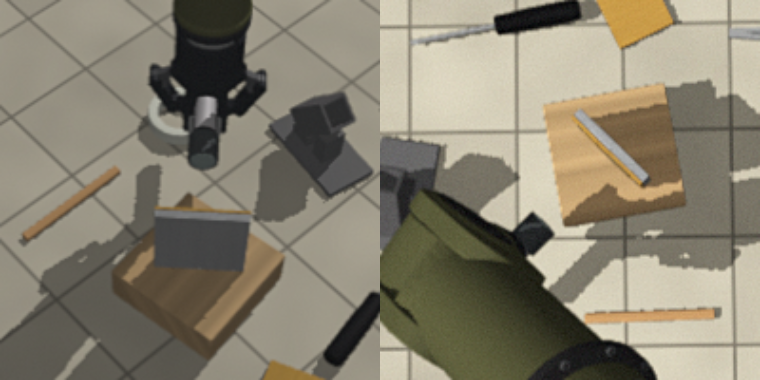

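The lens is about 104 mm ahead of the cover's centre, within about 2 mm of its centre line sideways, level and square. The cover is upright and nothing else has moved, so I'm handing in.

```bash
python3 -c "
from h import *
print(ticket.close_job())"
```

```text
the job is handed in; nothing more can be done
None
```

The job is handed in at about 23 s of the 54 s, with no verdict returned: the cover stands released on the block, and the torch is held level with its lens about 10 cm in front of the brass face and square to it.

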